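# Shut the mirrored cabinet and lock it on the keypad

## Robot

A 6-joint arm with a two-finger parallel gripper is mounted at the origin on the work surface. World frame = base frame: x ahead of the robot, y to its left, z up, the work surface at z = 0. Lengths are in m, angles in rad, forces in N, time in s.
With the tool pointing down it reaches from about 0.3 to 0.875 m from the base axis. Payload 6.4 kg.
Tool frame: the origin (TCP) lies at the very end of the fingers, on their centre line; the grasp point (between the pads) lies 19 mm behind it (ctrl.tcp_to_grasp is the distance from the TCP to the grasp point, in m); z points along the fingers, y is the direction in which the jaws open and shut (so a half turn about z gives the same grasp; the last joint's range is limited). The gripper opens to 85 mm and grips with 20 to 120 N. Pads are 22 mm wide; open, the fingers measure 114 mm over their backs; the gripper's body (76 mm by 85 mm) begins 54 mm behind the grasp point. The pads swing forward as they close: fully open they stand 13 mm farther back than shut.
Start: joints at [-1.452, 0.181, 1.607, -0, 1.354, -0.206], TCP at [0.184, -0.545, 0.231] pointing down, gripper open.
Joint ranges: [-2.99, 2.99], [-0.89, 2.07], [0.3, 2.58], [-1.14, 4.28], [0, 2.63], [-3.12, 3.12]. Speed limits (rad/s): [2.57, 2.57, 3.01, 3.14, 3.14, 3.14].

## Interface

Orientations are given as a unit quaternion [w, x, y, z].
In Python, from bench import ctrl gives the robot as it stands. The module is installed in compiled form; this text tells all that it offers.
- The arm moves only by the tool drive_tool, never from a script. Its argument "deltas" is a list of rows, each an object with "slide": the shift along the tool's x, y, z as a fraction of full scale, a list of three; "delta_rot": the turn, a rotation vector about the tool's x, y, z as a fraction of full scale, a list of three; "hand": the opening, from 0 (shut) to 1 (fully open). In form: [{"slide": [tx, ty, tz], "delta_rot": [wx, wy, wz], "hand": hand}, ...]. A call has exactly 5 rows; each row shifts and turns the commanded pose from where the row before left it, along the tool's axes as they then stand; what a row does not reach is not made up. Full scale, the value 1, is 50 mm for a shift and 180 degrees for a turn. A row lasts 1/8 s, in which the tool goes at most 62.5 mm and 10.7 degrees, less where a joint would pass 70% of its speed; a pose out of reach is approached as far as the arm can. A call with a number of a shift or a turn outside -1 to 1 is refused whole. A call with a gripper value outside its range is refused whole. The fingers move at their own pace and stop on an object; the grip force is fixed at half the most. Time passes only in rows, so rows that do not move let the fingers close, or fill a call up. It gives the time, the measured TCP pose, the force and the opening at its end, in the units of the state.
- ctrl.get_obs(): the state, without advancing time (a new reading comes with each control period).
- ctrl.camera(name): name is "side" or "top" or "wrist"; returns a dict with "frame" (400x640x3 uint8, red, green, blue), "mtx" (3x3 intrinsics, pixels), "dist" ([k1, k2, p1, p2, k3] as OpenCV has them; the pictures are not rectified), "R" (3x3) and "t" (3): a world point X has camera coordinates R X + t. Camera axes: x right, y down, z forward; pixel columns grow to the right and rows downward; lengths in m; the calibration is good to about 2 mm. A picture is of the moment at which its call begins. There is no depth.
- ctrl.hand_in(): hands the job in, once; it reports no verdict.
The state is a dict: "time_s": time; "q": joint angles; "dq": joint speeds; "joint_efforts": joint torques, N m; "eef_pos": TCP position; "eef_rot": TCP orientation; "wrist_force": force on the tool from outside, world axes, zero at the start; "torque": the same for the moment, N m; "opening": opening from 0.0 (shut) to 1.0 (fully open).
Only numpy, scipy, OpenCV 4.12 (cv2) and the standard library are available. Lean on these libraries where they do the work, as an engineer would, in place of code of your own. Each camera call takes 0.05 s, during which the arm holds its last target.

## Task

Lock up the cleaning cabinet: with closed fingertips, push its mirrored door, which hangs ajar, fully shut without slamming it. Then, one at a time and lightly, tap these keys of the black keypad lying on the shelf so that each clicks down and springs back: first the large round key, then the long bar key, last the square key. Do not press the small round key, do not lift or shove the keypad, leave the spray bottles, dispenser and brush alone, and finish clear of everything.

Things in the scene. Friction and masses are not known exactly. Their poses are not given: they have to be found in the camera images.
- cab_door (a joint): Hinge angle of the mirrored door of the white cabinet (120 mm deep, 220 wide, 200 high, fixed on the shelf): 0 = shut against a stop, grows as it swings out of the cabinet (clockwise seen from above); shut means below 0.035. Light hinge friction (0.10 N m); it stays where left, no latch. Door 220 mm wide, 200 high (level with the cabinet top), 12 thick. Closing faster than 2 rad/s counts as slamming.
- cab_door_hinge (a point): Point on the door's vertical hinge line, at the top edge of the door (200 mm above the shelf), in the plane of the door's back face. Axes turn with the door: its x points through the door into the cabinet (the mirrored face looks to -x), its y points from the free edge to the hinge, z up.
- cab_door_push (a point): A good place to push: point on the mirrored front face, 25 mm in from the free edge and 30 mm below the door's top (170 mm above the shelf); 195 mm from the hinge along the door, 12 mm in front of the hinge plane. Axes as the hinge point's: push along +x. A 16 mm knob stands 28 mm out of the face near the free edge, 60 mm above the shelf, well below this point.
- keypad: Loose black wireless keypad, 130 x 130 mm and 24 mm high, 0.55 kg, flat on the shelf; origin at the centre of its underside, z up. Four white keys in a square stand on it, centres at x, y = (+30,+30) large round, (+30,-30) square, (-30,+30) long bar, (-30,-30) small round, mm in its own axes. It may be turned up to a quarter turn either way. It must not be moved more than 20 mm or raised, nor any finger force on it or on its keys pass 20 N.
- key_round (a joint): Large round key, 30 mm in diameter. Joint value: how far it is pressed in m, 0 = up, 0.006 = bottomed; registers past 0.003. Spring of 1 N per mm (about 3 N at the registering point, 6 N fully down), springs back by itself.
- key_bar (a joint): Long bar key, 16 mm (keypad's x) by 44 mm (keypad's y). Joint value: how far it is pressed in m, 0 = up, 0.006 = bottomed; registers past 0.003. Spring of 1 N per mm (about 3 N at the registering point, 6 N fully down), springs back by itself.
- key_square (a joint): Square key, 28 x 28 mm. Joint value: how far it is pressed in m, 0 = up, 0.006 = bottomed; registers past 0.003. Spring of 1 N per mm (about 3 N at the registering point, 6 N fully down), springs back by itself.
- key_small (a joint): Small round key, 16 mm in diameter, not to be pressed (stays below 0.002). Joint value: how far it is pressed in m, 0 = up, 0.006 = bottomed; registers past 0.003. Spring of 1 N per mm (about 3 N at the registering point, 6 N fully down), springs back by itself.
- key_round_top (a point): Centre of the top face of the large round key; at rest 34 mm above the shelf, 10 mm above the keypad's top. Axes as the keypad's.
- key_bar_top (a point): Centre of the top face of the long bar key; at rest 34 mm above the shelf, 10 mm above the keypad's top. Axes as the keypad's.
- key_square_top (a point): Centre of the top face of the square key; at rest 34 mm above the shelf, 10 mm above the keypad's top. Axes as the keypad's.
- key_small_top (a point): Centre of the top face of the small round key; at rest 34 mm above the shelf, 10 mm above the keypad's top. Axes as the keypad's.
- spray_a: Empty translucent blue spray bottle with white trigger head, 74 mm in diameter, 201 mm high, light and easily tipped, loose; origin at the centre of its underside. To be left alone.
- spray_b: Second spray bottle, the same as the first. To be left alone.
- dispenser: Stainless steel pump dispenser, 68 mm in diameter, 177 mm high, loose; origin at the centre of its underside. To be left alone.
- brush: Grey plastic scrub brush with a bow handle, 140 x 55 mm, 74 mm high, loose, lying bristles down; origin at the centre of its underside. To be left alone.
Things that resemble listed ones, but are neither listed nor needed, are in the scene too. There is more than one size of the keypad; the one meant has the size given above.

How it is judged:
By the outcome, as a careful person would: the job done as asked, in the order asked, and still so for the second after the job is handed in, with the robot touching nothing.
It also fails if it takes over 58 s, if anything falls off the work surface, if the arm or the gripper's body presses on something with over 40 N, if the wrist force passes 120 N, or if a joint passes its speed limit or range.

## Working session

There is one attempt and no reset: what is moved stays moved. The work goes in short steps, Python scripts to look and compute and a tool call to move; the robot and the scene stay as the last step left them, time stands still between calls to the robot, and variables do not carry over. Pictures are saved under pics/ and viewed, and the job is handed in when it is done.

Besides the shell and the picture viewer there is one more tool, called after ">>>" as name(argument=value, ...) on one line, values as JSON. drive_tool: Moves the arm, as the interface text tells. Its arguments: {"type":"object","properties":{"deltas":{"type":"array","items":{"type":"object","properties":{"slide":{"type":"array","items":{"type":"number"}},"delta_rot":{"type":"array","items":{"type":"number"}},"hand":{"type":"number"}}}}},"required":["deltas"]}

```bash
mkdir -p pics; ls; cat > h.py <<'E'
import numpy as np,cv2
from bench import ctrl
def cam(n):
    c=ctrl.camera(n); np.savez('pics/'+n+'.npz',**c); return c
def load(n): return dict(np.load('pics/'+n+'.npz'))
def ray(c,uv):
    p=cv2.undistortPoints(np.array([[uv]],float),c['mtx'],c['dist'])[0,0]
    d=c['R'].T@np.array([p[0],p[1],1]); return -c['R'].T@c['t'],d/np.linalg.norm(d)
def onz(c,uv,z):
    o,d=ray(c,uv); return o+d*(z-o[2])/d[2]
def tri(c1,u1,c2,u2):
    o1,d1=ray(c1,u1);o2,d2=ray(c2,u2)
    s=np.linalg.lstsq(np.c_[d1,-d2],o2-o1,rcond=None)[0]
    a,b=o1+s[0]*d1,o2+s[1]*d2; return (a+b)/2,np.linalg.norm(a-b)
def proj(c,X):
    return cv2.projectPoints(np.atleast_2d(np.array(X,float)),cv2.Rodrigues(c['R'])[0],c['t'],c['mtx'],c['dist'])[0][:,0]
E
python3 - <<'E'
from h import *
for n in ['side','top','wrist']:
    c=cam(n); cv2.imwrite(f'pics/{n}0.png',c['frame'][...,::-1]); print(n,-c['R'].T@c['t'],c['R'][2])
print(ctrl.get_obs())
E
```

```text
pics
side [-0.01498612  0.68080447  0.83651124] [ 0.51308594 -0.60867464 -0.60519253]
top [ 0.40169906 -0.02017754  1.28495356] [ 0.15718662  0.01422781 -0.98746642]
wrist [ 0.24459351 -0.52457736  0.37412189] [-0.24770102 -0.08179443 -0.96537758]
{'time_s': 0.15, 'q': array([-1.45230534e+00,  1.81404575e-01,  1.60777591e+00,  1.10757034e-05,
        1.35379566e+00, -2.06271598e-01]), 'dq': array([ 0.00019871, -0.00185344, -0.00233864,  0.00105748, -0.00115475,
       -0.00044547]), 'joint_efforts': array([ 6.29665046e-04, -4.45263827e+01, -3.51692319e+01, -2.94577949e-04,
        5.92504861e-03, -1.55237052e-05]), 'eef_pos': array([ 0.18345753, -0.54450198,  0.23057304]), 'eef_rot': array([-6.90844828e-04,  9.86845059e-01,  1.61667409e-01,  3.57532391e-05]), 'wrist_force': array([-0.03949569,  0.23772981, -0.22711918]), 'torque': array([2.88796186e-02, 2.01188976e-02, 4.36552519e-05]), 'opening': 1.0042998313198737}
```

View pics/side0.png

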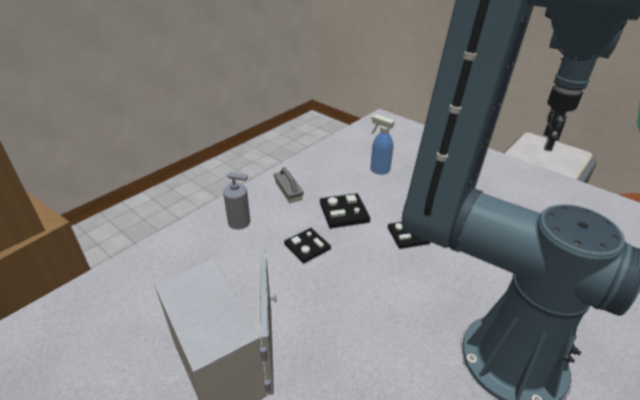

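View pics/top0.png

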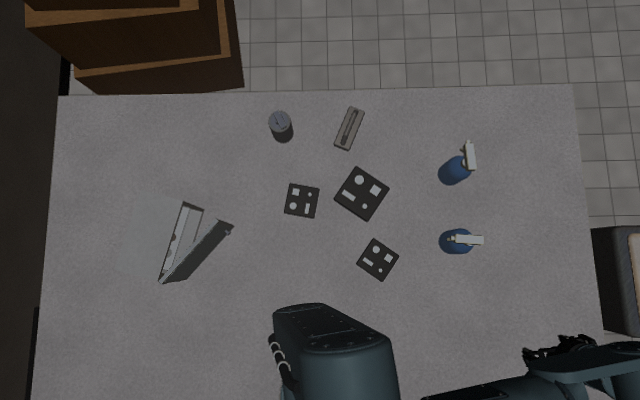

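View pics/wrist0.png

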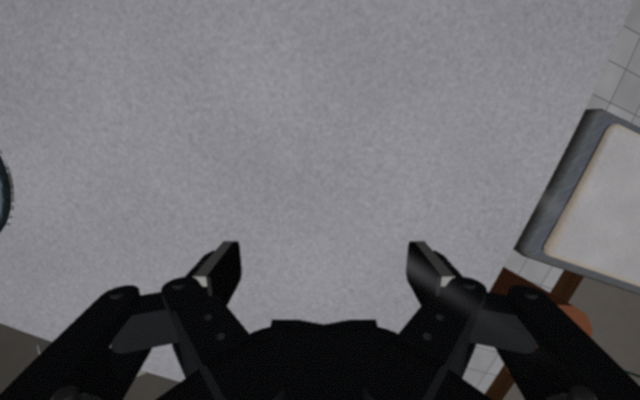

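Three keypads appear in the top view, at about (302,201), (361,193) and (378,260). The one at (361,193) looks largest. The ajar door runs from about (160,283) to (230,230). Next I measure the sizes and enlarge both areas.

```bash
python3 - <<'E'
from h import *
c=load('top'); f=c['frame']
g=cv2.cvtColor(f,cv2.COLOR_RGB2GRAY)
m=(g<75).astype('uint8')
m=cv2.morphologyEx(m,cv2.MORPH_CLOSE,np.ones((13,13)))
for k in cv2.findContours(m,0,2)[0]:
    (x,y),s,a=cv2.minAreaRect(k)
    if cv2.contourArea(k)>300 and 270<x<410 and 150<y<290:
        b=cv2.boxPoints(((x,y),s,a)); W=np.array([onz(c,p,.024) for p in b])
        print((x,y),np.linalg.norm(np.diff(W,axis=0),axis=1).round(4),W.mean(0).round(4))
        mm=np.zeros_like(g);cv2.fillConvexPoly(mm,b.astype(int),1)
        w=((g>120)&(mm>0)).astype('uint8')
        n,l,st,ce=cv2.connectedComponentsWithStats(w)
        for i in range(1,n):
            if st[i,4]>8: print('  key',ce[i].round(1),st[i,4],onz(c,ce[i],.034).round(4))
cv2.imwrite('pics/crop1.png',cv2.resize(f[145:290,270:420,::-1],None,fx=5,fy=4.1*5/5,interpolation=cv2.INTER_CUBIC)[:600])
cv2.imwrite('pics/crop2.png',cv2.resize(f[180:300,120:260,::-1],None,fx=5,fy=5,interpolation=cv2.INTER_CUBIC))
s=load('side')['frame']
cv2.imwrite('pics/crop3.png',cv2.resize(s[240:400,140:300,::-1],None,fx=3.7,fy=3.7,interpolation=cv2.INTER_CUBIC))
E
```

```text
(377.23077392578125, 259.6538391113281) [0.0997 0.0985 0.0989] [ 0.3897 -0.1904  0.024 ]
  key [375.6 249.3] 35 [ 0.4206 -0.1855  0.034 ]
  key [388.1 257.7] 41 [ 0.3946 -0.2221  0.034 ]
  key [367.6 261.5] 35 [ 0.3844 -0.1598  0.034 ]
  key [380. 270.] 9 [ 0.3585 -0.1961  0.034 ]
(301.1969909667969, 200.46609497070312) [0.0991 0.0993 0.0988] [0.577  0.0397 0.024 ]
  key [295.4 191.5] 34 [0.6041 0.0569 0.034 ]
  key [292.5 205.5] 32 [0.5601 0.0665 0.034 ]
  key [306.8 207.9] 31 [0.5518 0.0221 0.034 ]
(360.9230651855469, 193.61537170410156) [0.1334 0.1308 0.1319] [ 0.5951 -0.1482  0.024 ]
  key [358.8 179.4] 56 [ 0.6383 -0.1422  0.034 ]
  key [374.9 189.9] 66 [ 0.6038 -0.1912  0.034 ]
  key [348.3 195. ] 55 [ 0.5894 -0.1078  0.034 ]
  key [364.4 205.6] 13 [ 0.5552 -0.1566  0.034 ]
```

View pics/crop1.png

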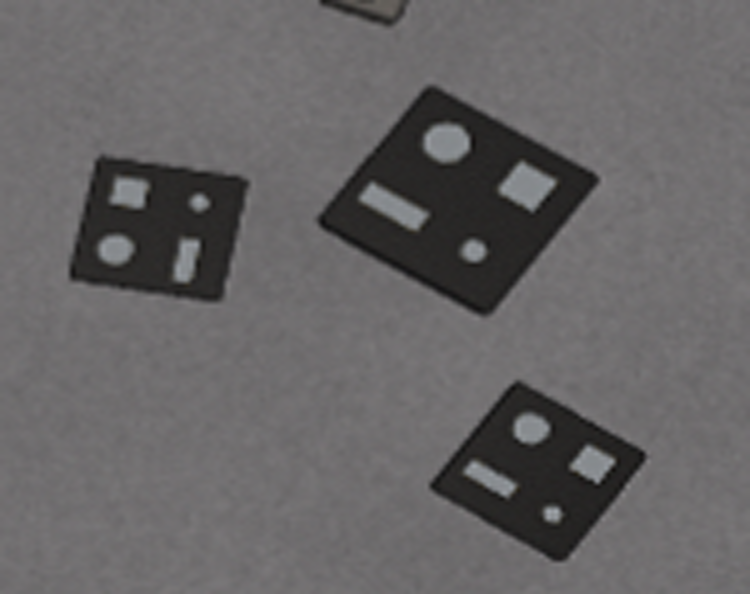

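View pics/crop2.png

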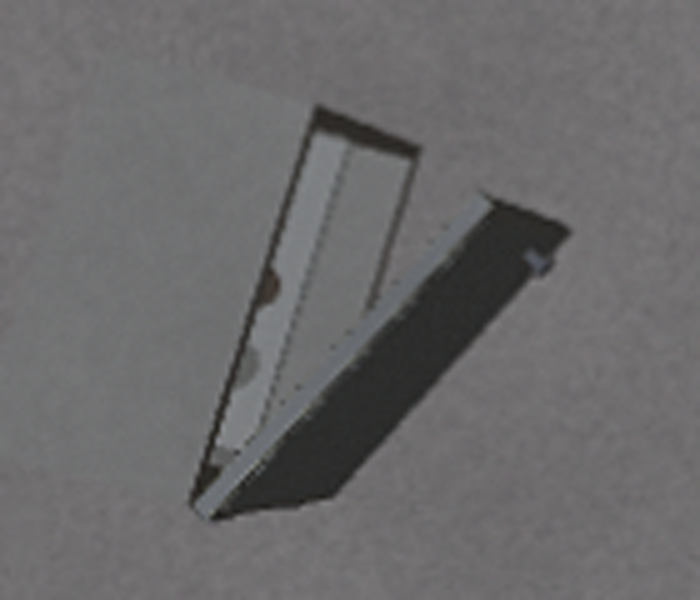

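View pics/crop3.png

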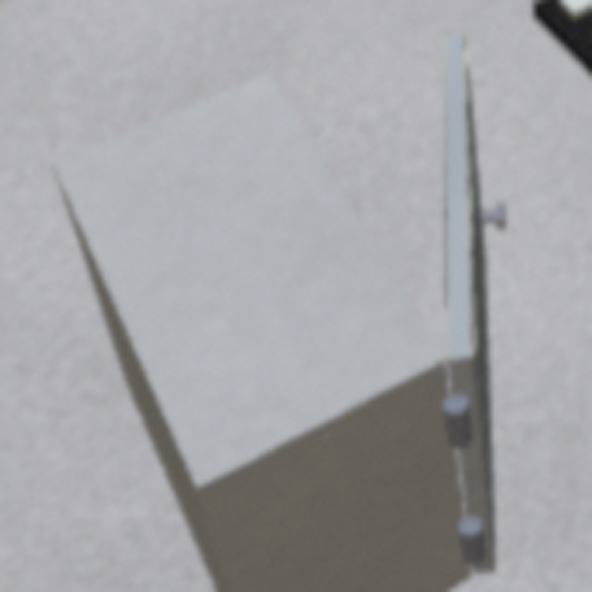

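The target is the keypad at (361,193): it measures 132 mm against 99 mm for the other two, and its keys are laid out as described (round at (359,179), square at (375,190), bar at (348,195), small at (364,206)). Next is the door geometry at its 0.2 m top plane.

```bash
python3 - <<'E'
from h import *
c=load('top'); s=load('side')
T=lambda p:onz(c,(p[0]/5+120-.4,p[1]/5+180-.4),.2)
S=lambda p:onz(s,(p[0]/3.7+140-.4,p[1]/3.7+240-.4),.2)
for n,p in dict(cabhinge=(192,500),cabfree=(318,105),dh_back=(193,503),dh_front=(210,520),df_back=(482,193),df_front=(494,205)).items(): print(n,T(p).round(4))
for n,p in dict(cabhinge=(443,360),cab_backhinge=(197,488),cab_back_free=(52,163),cab_free=(265,75),dh_front=(474,357),df_back=(450,35),df_front=(461,35)).items(): print('S',n,S(p).round(4))
R=c['R'];print(ctrl.get_obs()['eef_rot'])
for n,u in dict(sprayb=(457,240),spraya=(455,170),disp=(281,120),brush=(349,128)).items(): print(n,onz(c,u,.1).round(3))
E
```

```text
cabhinge [0.3508 0.4098 0.2   ]
cabfree [0.5587 0.3511 0.2   ]
dh_back [0.3492 0.4092 0.2   ]
dh_front [0.3403 0.3999 0.2   ]
df_back [0.509  0.2612 0.2   ]
df_front [0.5024 0.2546 0.2   ]
S cabhinge [0.3455 0.415  0.2   ]
S cab_backhinge [0.3776 0.5295 0.2   ]
S cab_back_free [0.5883 0.4702 0.2   ]
S cab_free [0.5571 0.3559 0.2   ]
S dh_front [0.3358 0.4042 0.2   ]
S df_back [0.5037 0.2651 0.2   ]
S df_front [0.4989 0.2608 0.2   ]
[-6.90844828e-04  9.86845059e-01  1.61667409e-01  3.57532391e-05]
sprayb [ 0.442 -0.411  0.1  ]
spraya [ 0.648 -0.42   0.1  ]
disp [0.815 0.094 0.1  ]
brush [ 0.785 -0.112  0.1  ]
```

>>> drive_tool(deltas=[{"slide": [0,0,-0.28],"delta_rot": [0,0,-0.046],"hand": 0},{"slide": [0,0,-0.28],"delta_rot": [0,0,-0.046],"hand": 0},{"slide": [0,0,-0.28],"delta_rot": [0,0,-0.046],"hand": 0},{"slide": [0,0,-0.28],"delta_rot": [0,0,-0.046],"hand": 0},{"slide": [0,0,-0.28],"delta_rot": [0,0,-0.046],"hand": 0}])

```text
time_s: 0.78
eef_pos: [0.1835, -0.5447, 0.3013]
eef_rot: [-0.0, 0.865, 0.502, 0.0]
wrist_force: [-0.7, 0.2, 0.2]
opening: -0.001
```

```bash
cat >> h.py <<'E'
from scipy.spatial.transform import Rotation as Ro
def go(*targets):
    o=ctrl.get_obs(); q=o['eef_rot']; R=Ro.from_quat(np.r_[q[1:],q[0]]); p=o['eef_pos']
    print('t',o['time_s'],'p',p.round(4),'op',round(o['opening'],3),'F',o['wrist_force'].round(2)); M=R.as_matrix()
    print('xaxis deg',np.degrees(np.arctan2(M[1,0],M[0,0])).round(2),'z',M[:,2].round(4),'q',o['q'].round(2))
    for t in targets:
        d=M.T@(np.array(t)-p); print(t,'units total',(d/.05).round(3),'mm',(d*1e3).round(1)); p=np.array(t)
E
python3 -c "
from h import *
go((.38,0,.30),(.44,.225,.30),(.44,.225,.165))"
```

```text
t 0.775 p [ 0.1835 -0.5447  0.3013] op -0.001 F [-0.7   0.2   0.17]
xaxis deg 60.28 z [-1.e-04  8.e-04 -1.e+00] q [-1.45  0.13  1.52 -0.    1.49 -0.93]
(0.38, 0, 0.3) units total [11.41  -1.987  0.035] mm [570.5 -99.4   1.7]
(0.44, 0.225, 0.3) units total [ 4.503e+00 -1.189e+00  3.000e-03] mm [ 2.251e+02 -5.940e+01  2.000e-01]
(0.44, 0.225, 0.165) units total [-2.0e-03  1.0e-03  2.7e+00] mm [-1.00e-01  1.00e-01  1.35e+02]
```

>>> drive_tool(deltas=[{"slide": [0.76,-0.132,0],"delta_rot": [0,0,0],"hand": 0},{"slide": [0.76,-0.132,0],"delta_rot": [0,0,0],"hand": 0},{"slide": [0.76,-0.132,0],"delta_rot": [0,0,0],"hand": 0},{"slide": [0.76,-0.132,0],"delta_rot": [0,0,0],"hand": 0},{"slide": [0.76,-0.132,0],"delta_rot": [0,0,0],"hand": 0}])

```text
time_s: 1.4
eef_pos: [0.2501, -0.3625, 0.301]
eef_rot: [-0.0, 0.866, 0.5, 0.0]
wrist_force: [0.5, 0.9, 0.4]
opening: -0.001
```

>>> drive_tool(deltas=[{"slide": [0.76,-0.132,0],"delta_rot": [0,0,0],"hand": 0},{"slide": [0.76,-0.132,0],"delta_rot": [0,0,0],"hand": 0},{"slide": [0.76,-0.132,0],"delta_rot": [0,0,0],"hand": 0},{"slide": [0.76,-0.132,0],"delta_rot": [0,0,0],"hand": 0},{"slide": [0.76,-0.132,0],"delta_rot": [0,0,0],"hand": 0}])

```text
time_s: 2.02
eef_pos: [0.3164, -0.1816, 0.3012]
eef_rot: [0.0, 0.866, 0.5, 0.0]
wrist_force: [0.2, 0.1, 0.4]
opening: 0.002
```

>>> drive_tool(deltas=[{"slide": [0.76,-0.132,0],"delta_rot": [0,0,0],"hand": 0},{"slide": [0.76,-0.132,0],"delta_rot": [0,0,0],"hand": 0},{"slide": [0.76,-0.132,0],"delta_rot": [0,0,0],"hand": 0},{"slide": [0.76,-0.132,0],"delta_rot": [0,0,0],"hand": 0},{"slide": [0.76,-0.132,0],"delta_rot": [0,0,0],"hand": 0}])

```text
time_s: 2.65
eef_pos: [0.3828, -0.0005, 0.3013]
eef_rot: [0.0, 0.866, 0.5, 0.0]
wrist_force: [-0.3, 0.0, 0.0]
opening: -0.001
```

```bash
python3 -c "
from h import *
go((.44,.225,.30),(.44,.225,.165))"
```

```text
t 2.65 p [ 0.3828 -0.0005  0.3013] op -0.001 F [-0.26  0.01  0.02]
xaxis deg 60.01 z [ 2.e-04 -1.e-04 -1.e+00] q [-0.31 -0.34  1.95 -0.    1.53  0.21]
(0.44, 0.225, 0.3) units total [ 4.477 -1.264  0.025] mm [223.8 -63.2   1.2]
(0.44, 0.225, 0.165) units total [-0.0e+00 -1.0e-03  2.7e+00] mm [ -0.  -0. 135.]
```

>>> drive_tool(deltas=[{"slide": [0.75,-0.21,0],"delta_rot": [0,0,0],"hand": 0},{"slide": [0.75,-0.21,0],"delta_rot": [0,0,0],"hand": 0},{"slide": [0.75,-0.21,0],"delta_rot": [0,0,0],"hand": 0},{"slide": [0.75,-0.21,0],"delta_rot": [0,0,0],"hand": 0},{"slide": [0.75,-0.21,0],"delta_rot": [0,0,0],"hand": 0}])

```text
time_s: 3.28
eef_pos: [0.4309, 0.1882, 0.3011]
eef_rot: [0.0, 0.866, 0.5, -0.0]
wrist_force: [1.0, 0.4, -0.5]
opening: -0.0
```

>>> drive_tool(deltas=[{"slide": [0.73,-0.21,0],"delta_rot": [0,0,0],"hand": 0},{"slide": [0,0,0.7],"delta_rot": [0,0,0],"hand": 0},{"slide": [0,0,0.7],"delta_rot": [0,0,0],"hand": 0},{"slide": [0,0,0.7],"delta_rot": [0,0,0],"hand": 0},{"slide": [0,0,0.6],"delta_rot": [0,0,0],"hand": 0}])

```text
time_s: 3.9
eef_pos: [0.4395, 0.2236, 0.1647]
eef_rot: [-0.0, 0.866, 0.5, -0.001]
wrist_force: [-0.2, 0.6, 0.0]
opening: 0.003
```

```bash
python3 - <<'E'
from h import *
go((.475,.262,.165),(.488,.285,.165),(.50,.305,.165),(.515,.325,.165),(.530,.336,.165))
for n in ['side','top']:
    c=cam(n); cv2.imwrite(f'pics/{n}1.png',c['frame'][...,::-1])
E
```

```text
t 3.9 p [0.4395 0.2236 0.1647] op 0.003 F [-0.15  0.57  0.04]
xaxis deg 60.02 z [-1.2e-03 -3.0e-04 -1.0e+00] q [0.23 0.07 1.87 0.   1.2  0.75]
(0.475, 0.262, 0.165) units total [ 1.02   0.232 -0.007] mm [51.  11.6 -0.4]
(0.488, 0.285, 0.165) units total [ 0.528 -0.005 -0.   ] mm [26.4 -0.2 -0. ]
(0.5, 0.305, 0.165) units total [ 0.466  0.008 -0.   ] mm [23.3  0.4 -0. ]
(0.515, 0.325, 0.165) units total [ 0.496  0.06  -0.   ] mm [24.8  3.  -0. ]
(0.53, 0.336, 0.165) units total [ 0.34  0.15 -0.  ] mm [17.   7.5 -0. ]
```

View pics/side1.png

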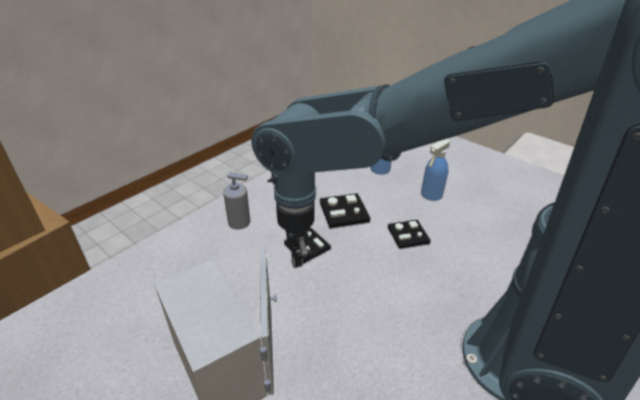

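View pics/top1.png

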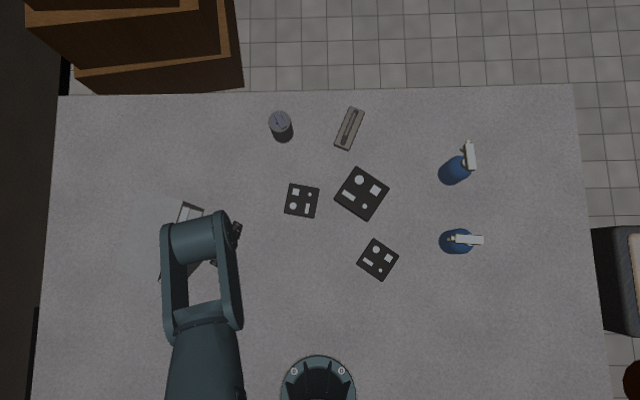

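The gripper is in front of the mirrored face with the door untouched. Now I push slowly.

>>> drive_tool(deltas=[{"slide": [0.2,0.046,0],"delta_rot": [0,0,0],"hand": 0},{"slide": [0.2,0.046,0],"delta_rot": [0,0,0],"hand": 0},{"slide": [0.2,0.046,0],"delta_rot": [0,0,0],"hand": 0},{"slide": [0.2,0.046,0],"delta_rot": [0,0,0],"hand": 0},{"slide": [0.2,0.046,0],"delta_rot": [0,0,0],"hand": 0}])

```text
time_s: 4.62
eef_pos: [0.4756, 0.2619, 0.1665]
eef_rot: [0.0, 0.866, 0.5, 0.0]
wrist_force: [0.4, 0.1, 0.3]
opening: 0.007
```

>>> drive_tool(deltas=[{"slide": [0.2,0,0],"delta_rot": [0,0,0],"hand": 0},{"slide": [0.2,0,0],"delta_rot": [0,0,0],"hand": 0},{"slide": [0.2,0,0],"delta_rot": [0,0,0],"hand": 0},{"slide": [0.2,0,0],"delta_rot": [0,0,0],"hand": 0},{"slide": [0.2,0.02,0],"delta_rot": [0,0,0],"hand": 0}])

```text
time_s: 5.25
eef_pos: [0.501, 0.3048, 0.1662]
eef_rot: [-0.0, 0.866, 0.5, -0.0]
wrist_force: [-1.3, -0.9, 0.6]
opening: 0.0
```

```bash
python3 - <<'E'
from h import *
go((.515,.325,.165),(.529,.333,.165))
for n in ['side','top']:
    c=cam(n); cv2.imwrite(f'pics/{n}2.png',c['frame'][...,::-1])
E
```

```text
t 5.25 p [0.501  0.3048 0.1662] op 0.0 F [-1.31 -0.93  0.59]
xaxis deg 60.02 z [-4.e-04  1.e-04 -1.e+00] q [0.34 0.27 1.64 0.   1.23 0.87]
(0.515, 0.325, 0.165) units total [0.49  0.04  0.024] mm [24.5  2.   1.2]
(0.529, 0.333, 0.165) units total [ 0.279  0.163 -0.   ] mm [13.9  8.1 -0. ]
```

View pics/side2.png

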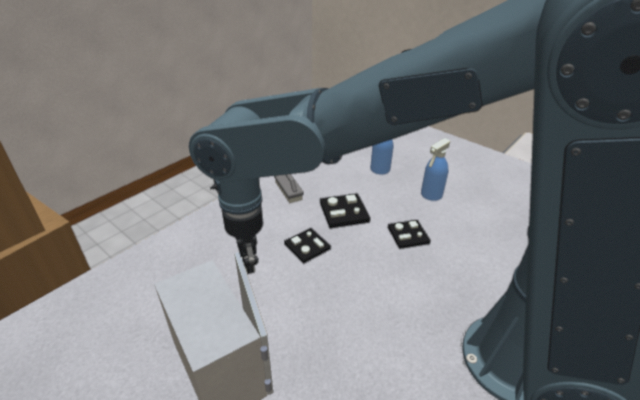

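The door is swinging in under light contact (about 1.6 N), with its free edge now near (240,262). I keep going, more slowly.

>>> drive_tool(deltas=[{"slide": [0.16,0.02,0],"delta_rot": [0,0,0],"hand": 0},{"slide": [0.16,0.02,0],"delta_rot": [0,0,0],"hand": 0},{"slide": [0.14,0.02,0],"delta_rot": [0,0,0],"hand": 0},{"slide": [0.08,0.03,0],"delta_rot": [0,0,0],"hand": 0},{"slide": [0.06,0.03,0],"delta_rot": [0,0,0],"hand": 0}])

```text
time_s: 5.98
eef_pos: [0.5213, 0.3272, 0.1662]
eef_rot: [0.0, 0.866, 0.5, -0.0]
wrist_force: [-0.8, -0.9, 0.3]
opening: 0.004
```

```bash
python3 - <<'E'
from h import *
go((.529,.333,.165))
for n in ['side']:
    c=cam(n); cv2.imwrite(f'pics/{n}3.png',cv2.resize(c['frame'][200:400,120:320,::-1],None,fx=3,fy=3,interpolation=2))
E
```

```text
t 5.975 p [0.5213 0.3272 0.1662] op 0.004 F [-0.85 -0.88  0.35]
xaxis deg 60.01 z [-1.e-04 -1.e-04 -1.e+00] q [ 0.37  0.33  1.56 -0.    1.25  0.89]
(0.529, 0.333, 0.165) units total [0.178 0.076 0.024] mm [8.9 3.8 1.2]
```

View pics/side3.png

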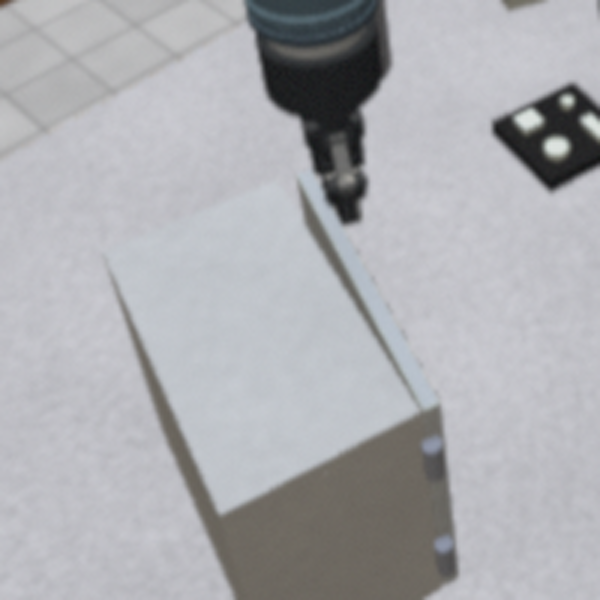

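>>> drive_tool(deltas=[{"slide": [0.05,0,0],"delta_rot": [0,0,0],"hand": 0},{"slide": [0.05,0,0],"delta_rot": [0,0,0],"hand": 0},{"slide": [0.04,0,0],"delta_rot": [0,0,0],"hand": 0},{"slide": [0.03,0,0],"delta_rot": [0,0,0],"hand": 0},{"slide": [0.03,0,0],"delta_rot": [0,0,0],"hand": 0}])

```text
time_s: 6.65
eef_pos: [0.5261, 0.3358, 0.1663]
eef_rot: [-0.0, 0.866, 0.5, -0.0]
wrist_force: [-0.8, -0.7, 0.2]
opening: 0.004
```

```bash
python3 - <<'E'
from h import *
go((.529,.333,.165))
for n in ['side']:
    c=cam(n); cv2.imwrite(f'pics/{n}4.png',cv2.resize(c['frame'][200:400,120:320,::-1],None,fx=3,fy=3,interpolation=2))
E
```

```text
t 6.65 p [0.5261 0.3358 0.1663] op 0.004 F [-0.84 -0.68  0.22]
xaxis deg 60.01 z [-1.e-04 -0.e+00 -1.e+00] q [0.38 0.35 1.54 0.   1.26 0.9 ]
(0.529, 0.333, 0.165) units total [-0.02   0.079  0.025] mm [-1.   3.9  1.3]
```

View pics/side4.png

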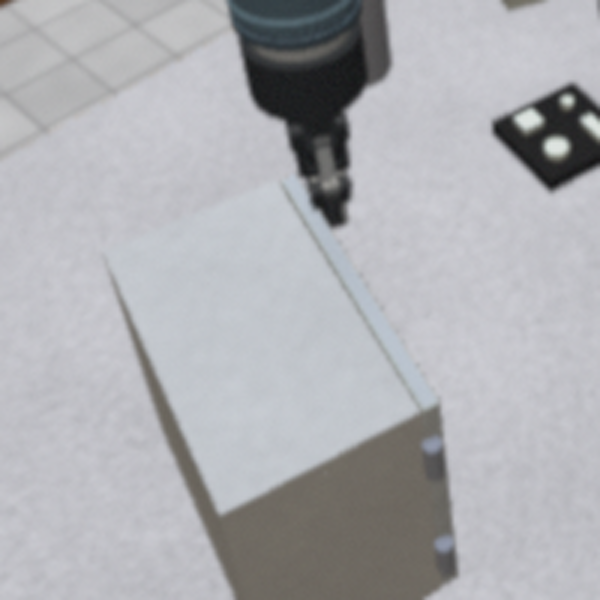

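Only a thin gap remains near (290,185). I close in with millimetre steps until the stop shows in the force.

>>> drive_tool(deltas=[{"slide": [0.02,0,0],"delta_rot": [0,0,0],"hand": 0},{"slide": [0.02,0,0],"delta_rot": [0,0,0],"hand": 0},{"slide": [0.02,0,0],"delta_rot": [0,0,0],"hand": 0},{"slide": [0.02,0,0],"delta_rot": [0,0,0],"hand": 0},{"slide": [0,0,0],"delta_rot": [0,0,0],"hand": 0}])

```text
time_s: 7.32
eef_pos: [0.5266, 0.3366, 0.1662]
eef_rot: [0.001, 0.866, 0.5, -0.003]
wrist_force: [-7.9, -10.4, 8.1]
opening: 0.0
```

The TCP has stalled at about 13 N sideways, so the door is on its stop. I back away and check.

>>> drive_tool(deltas=[{"slide": [-0.1,0,0],"delta_rot": [0,0,0],"hand": 0},{"slide": [-0.3,0,0],"delta_rot": [0,0,0],"hand": 0},{"slide": [-0.6,0,-0.3],"delta_rot": [0,0,0],"hand": 0},{"slide": [-0.6,0,-0.6],"delta_rot": [0,0,0],"hand": 0},{"slide": [-0.6,0,-0.6],"delta_rot": [0,0,0],"hand": 0}])

```text
time_s: 7.95
eef_pos: [0.4721, 0.2428, 0.2418]
eef_rot: [-0.0, 0.866, 0.5, -0.0]
wrist_force: [0.2, -0.3, 0.6]
opening: -0.003
```

```bash
python3 - <<'E'
from h import *
go((.48,-.05,.15),(.6383,-.1422,.15))
for n in ['side','top']:
    c=cam(n)
    if n=='side': cv2.imwrite(f'pics/{n}5.png',cv2.resize(c['frame'][200:400,120:320,::-1],None,fx=3,fy=3,interpolation=2))
    else: cv2.imwrite(f'pics/{n}5.png',c['frame'][...,::-1])
E
```

```text
t 7.95 p [0.4721 0.2428 0.2418] op -0.003 F [ 0.24 -0.28  0.61]
xaxis deg 60.01 z [-1.e-04  1.e-04 -1.e+00] q [0.25 0.07 1.71 0.   1.36 0.77]
(0.48, -0.05, 0.15) units total [-4.994  3.063  1.835] mm [-249.7  153.2   91.8]
(0.6383, -0.1422, 0.15) units total [-1.500e-02  3.664e+00 -1.000e-03] mm [ -0.7 183.2  -0. ]
```

View pics/side5.png

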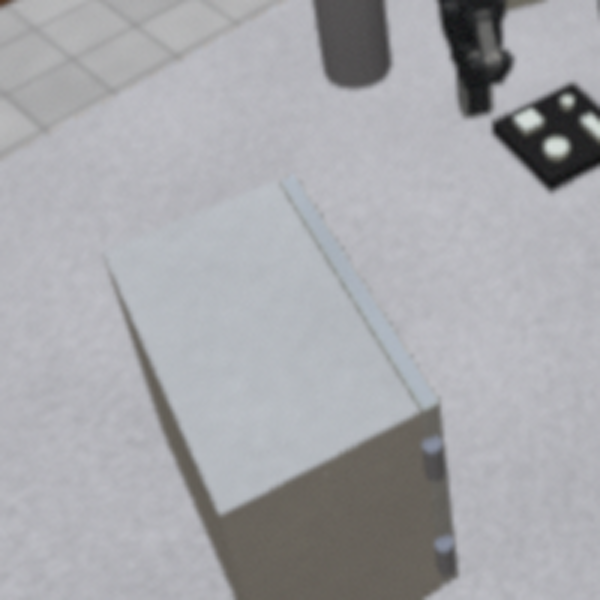

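View pics/top5.png

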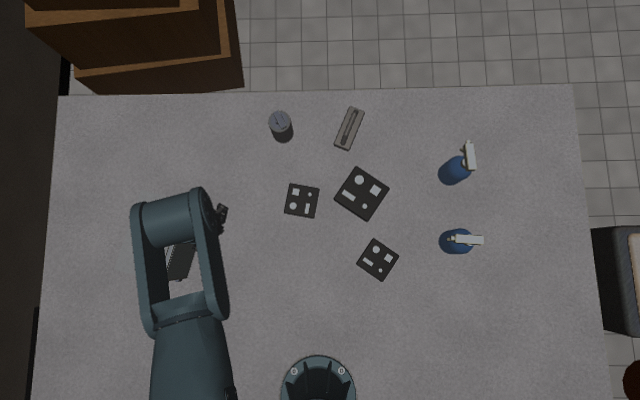

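The door is flush in both views (no gap along (285,180)–(425,405) in the crop), and the keypad has not moved. I check the key positions with the side view before tapping.

```bash
python3 - <<'E'
from h import *
s=load('side'); f=s['frame']; g=cv2.cvtColor(f,cv2.COLOR_RGB2GRAY)
K=dict(r=(.6383,-.1422),s=(.6038,-.1912),b=(.5894,-.1078),k=(.5552,-.1566))
for n,p in K.items(): print(n,proj(s,[*p,.034]).round(1))
x0,y0,x1,y1=310,185,380,235
w=np.zeros_like(g); 
print(np.percentile(g[y0:y1,x0:x1],[5,50,95]))
from scipy.spatial import ConvexHull
d=(g<70).astype('uint8'); d[:y0]=0;d[y1:]=0;d[:,:x0]=0;d[:,x1:]=0
h=cv2.convexHull(np.argwhere(d)[:,::-1].astype(np.int32)); m=np.zeros_like(g); cv2.fillConvexPoly(m,h,1)
n,l,st,ce=cv2.connectedComponentsWithStats(((g>150)&(m>0)).astype('uint8'))
for i in range(1,n):
    if st[i,4]>8: print(ce[i].round(1),st[i,4],onz(s,ce[i],.034).round(4))
cv2.imwrite('pics/c6.png',cv2.resize(f[180:240,300:390,::-1],None,fx=8,fy=8,interpolation=2))
# model fit (Kabsch) from top
A=np.array([[30,30],[30,-30],[-30,30],[-30,-30]])/1e3;B=np.array(list(K.values()));c=B.mean(0)
a=np.arctan2(np.sum(A[:,0]*(B-c)[:,1]-A[:,1]*(B-c)[:,0]),np.sum(A*(B-c)));R=np.array([[np.cos(a),-np.sin(a)],[np.sin(a),np.cos(a)]])
print(np.degrees(a),c,(A@R.T+c).round(4),((A@R.T+c)-B).round(4))
E
```

```text
r [[332.2 199.2]]
s [[350.6 196.7]]
b [[337.4 211. ]]
k [[356.2 208.2]]
[ 32. 180. 188.]
[350.7 197.4] 52 [ 0.6012 -0.1883  0.034 ]
[332.1 199.9] 45 [ 0.6364 -0.1393  0.034 ]
[320.6 222.4] 306 [ 0.5922 -0.0338  0.034 ]
[356.5 209. ] 12 [ 0.5522 -0.1542  0.034 ]
[337.5 211.9] 54 [ 0.5864 -0.1047  0.034 ]
-35.18648214074539 [ 0.596675 -0.14945 ] [[ 0.6385 -0.1422]
 [ 0.6039 -0.1913]
 [ 0.5894 -0.1076]
 [ 0.5549 -0.1567]] [[ 0.0002 -0.    ]
 [ 0.0001 -0.0001]
 [ 0.      0.0002]
 [-0.0003 -0.0001]]
```

View pics/c6.png

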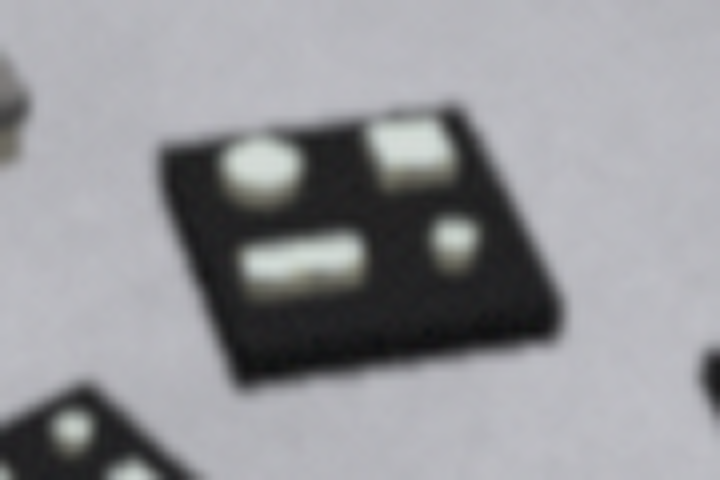

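Both views agree to within 3 mm, so I use the mean. Moving above the large round key.

>>> drive_tool(deltas=[{"slide": [-0.5,0.67,0],"delta_rot": [0,0,0],"hand": 0},{"slide": [-0.5,0.67,0],"delta_rot": [0,0,0],"hand": 0},{"slide": [-0.5,0.67,0],"delta_rot": [0,0,0],"hand": 0},{"slide": [-0.5,0.67,0],"delta_rot": [0,0,0],"hand": 0},{"slide": [-0.5,0.67,0],"delta_rot": [0,0,0],"hand": 0}])

```text
time_s: 8.68
eef_pos: [0.5559, 0.0509, 0.2404]
eef_rot: [-0.0, 0.866, 0.5, -0.0]
wrist_force: [1.1, -0.2, -0.2]
opening: -0.004
```

>>> drive_tool(deltas=[{"slide": [-0.5,0.67,0.4],"delta_rot": [0,0,0],"hand": 0},{"slide": [-0.5,0.67,0.5],"delta_rot": [0,0,0],"hand": 0},{"slide": [-0.5,0.67,0.5],"delta_rot": [0,0,0],"hand": 0},{"slide": [-0.5,0.67,0.5],"delta_rot": [0,0,0],"hand": 0},{"slide": [-0.5,0.67,0.5],"delta_rot": [0,0,0],"hand": 0}])

```text
time_s: 9.3
eef_pos: [0.6385, -0.141, 0.1194]
eef_rot: [-0.0, 0.866, 0.5, 0.0]
wrist_force: [0.3, -0.2, 0.5]
opening: 0.002
```

```bash
python3 -c "
from h import *
go((.6375,-.141,.045))"
```

```text
t 9.3 p [ 0.6385 -0.141   0.1194] op 0.002 F [ 0.27 -0.15  0.48]
xaxis deg 60.01 z [-2.e-04  6.e-04 -1.e+00] q [-0.4   0.46  1.48  0.    1.2   0.12]
(0.6375, -0.141, 0.045) units total [-0.01  -0.016  1.489] mm [-0.5 -0.8 74.4]
```

>>> drive_tool(deltas=[{"slide": [0,0,0.4],"delta_rot": [0,0,0],"hand": 0},{"slide": [0,0,0.4],"delta_rot": [0,0,0],"hand": 0},{"slide": [0,0,0.4],"delta_rot": [0,0,0],"hand": 0},{"slide": [0,0,0.26],"delta_rot": [0,0,0],"hand": 0},{"slide": [0,0,0],"delta_rot": [0,0,0],"hand": 0}])

```text
time_s: 9.93
eef_pos: [0.6375, -0.1391, 0.0471]
eef_rot: [-0.001, 0.866, 0.5, -0.001]
wrist_force: [-0.1, 1.1, -0.6]
opening: -0.0
```

```bash
python3 - <<'E'
from h import *
go((.6375,-.141,.034))
for n in ['side','wrist','top']:
    c=cam(n)
    if n=='side': cv2.imwrite(f'pics/{n}7.png',cv2.resize(c['frame'][160:240,290:410,::-1],None,fx=6,fy=6,interpolation=2))
    else: cv2.imwrite(f'pics/{n}7.png',c['frame'][...,::-1])
E
```

```text
t 9.925 p [ 0.6375 -0.1391  0.0471] op -0.0 F [-0.13  1.09 -0.64]
xaxis deg 60.06 z [-1.9e-03  8.0e-04 -1.0e+00] q [-0.4   0.55  1.51  0.    1.08  0.13]
(0.6375, -0.141, 0.034) units total [-0.033  0.02   0.262] mm [-1.7  1.  13.1]
```

View pics/side7.png

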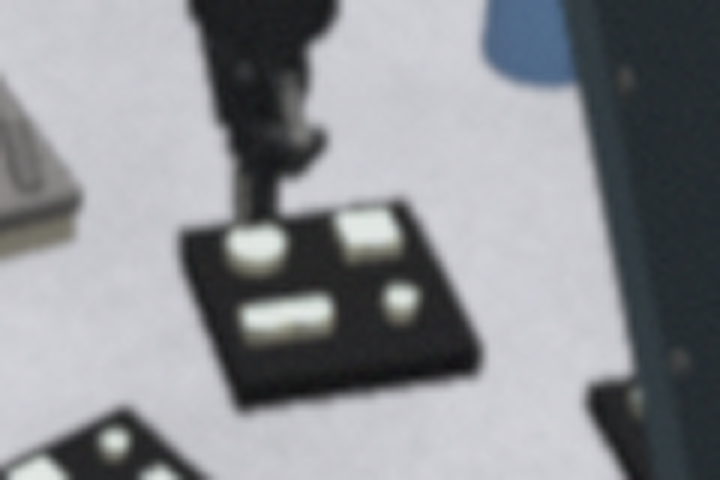

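View pics/wrist7.png

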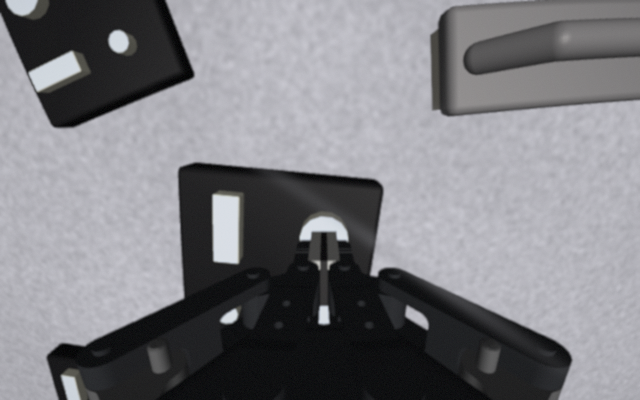

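The tip sits right over the large round key (wrist view, (323,230)) and clear of the other keys. I descend in steps and watch the force.

>>> drive_tool(deltas=[{"slide": [0,0,0.1],"delta_rot": [0,0,0],"hand": 0},{"slide": [0,0,0.1],"delta_rot": [0,0,0],"hand": 0},{"slide": [0,0,0.06],"delta_rot": [0,0,0],"hand": 0},{"slide": [0,0,0.02],"delta_rot": [0,0,0],"hand": 0},{"slide": [0,0,0],"delta_rot": [0,0,0],"hand": 0}])

```text
time_s: 10.7
eef_pos: [0.6382, -0.1401, 0.0342]
eef_rot: [-0.0, 0.866, 0.5, -0.0]
wrist_force: [0.5, -0.0, 0.2]
opening: -0.001
```

>>> drive_tool(deltas=[{"slide": [0,0,0.03],"delta_rot": [0,0,0],"hand": 0},{"slide": [0,0,0.02],"delta_rot": [0,0,0],"hand": 0},{"slide": [0,0,0.02],"delta_rot": [0,0,0],"hand": 0},{"slide": [0,0,0.0],"delta_rot": [0,0,0],"hand": 0},{"slide": [0,0,0],"delta_rot": [0,0,0],"hand": 0}])

```text
time_s: 11.32
eef_pos: [0.6386, -0.1402, 0.0311]
eef_rot: [0.0, 0.866, 0.5, 0.0]
wrist_force: [0.4, -1.1, 3.1]
opening: 0.001
```

>>> drive_tool(deltas=[{"slide": [0,0,0.02],"delta_rot": [0,0,0],"hand": 0},{"slide": [0,0,0.02],"delta_rot": [0,0,0],"hand": 0},{"slide": [0,0,0],"delta_rot": [0,0,0],"hand": 0},{"slide": [0,0,0],"delta_rot": [0,0,0],"hand": 0},{"slide": [0,0,0],"delta_rot": [0,0,0],"hand": 0}])

```text
time_s: 11.95
eef_pos: [0.6385, -0.1402, 0.0291]
eef_rot: [0.0, 0.866, 0.5, 0.0]
wrist_force: [0.3, -0.7, 4.9]
opening: 0.0
```

4.9 N at 29.1 mm means the key is about 4.9 mm down, so it registered. I lift and move to the bar.

>>> drive_tool(deltas=[{"slide": [0,0,-0.15],"delta_rot": [0,0,0],"hand": 0},{"slide": [0,0,-0.3],"delta_rot": [0,0,0],"hand": 0},{"slide": [0,-0.5,-0.1],"delta_rot": [0,0,0],"hand": 0},{"slide": [0.04,-0.5,0],"delta_rot": [0,0,0],"hand": 0},{"slide": [0.04,-0.22,0],"delta_rot": [0,0,0],"hand": 0}])

```text
time_s: 12.58
eef_pos: [0.5864, -0.1054, 0.0567]
eef_rot: [-0.0, 0.866, 0.5, -0.0]
wrist_force: [0.3, -0.0, 0.0]
opening: 0.002
```

```bash
python3 - <<'E'
from h import *
go((.588,-.106,.034))
for n in ['side','wrist']:
    c=cam(n)
    if n=='side': cv2.imwrite(f'pics/{n}8.png',cv2.resize(c['frame'][160:240,290:410,::-1],None,fx=6,fy=6,interpolation=2))
    else: cv2.imwrite(f'pics/{n}8.png',c['frame'][...,::-1])
E
```

```text
t 12.575 p [ 0.5864 -0.1054  0.0567] op 0.002 F [ 0.29 -0.03  0.02]
xaxis deg 60.02 z [-7.e-04  3.e-04 -1.e+00] q [-0.38  0.44  1.67  0.    1.04  0.15]
(0.588, -0.106, 0.034) units total [0.005 0.034 0.453] mm [ 0.2  1.7 22.7]
```

View pics/side8.png

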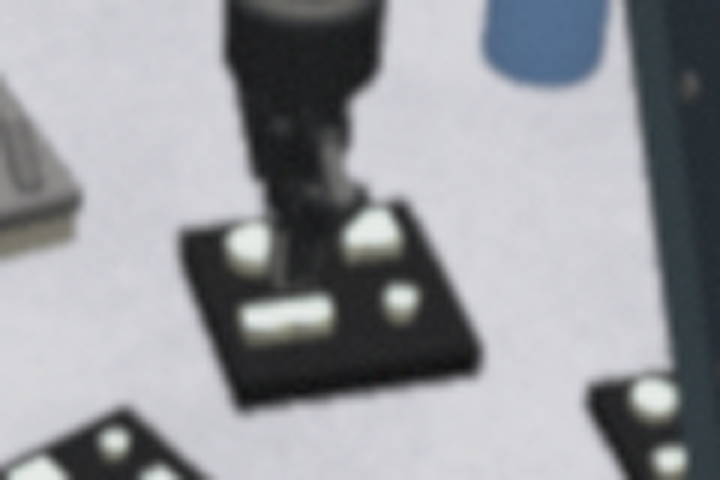

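View pics/wrist8.png

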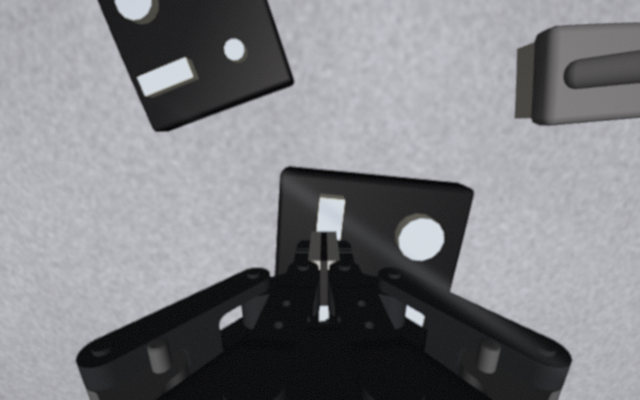

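The round key has sprung back and the tip is over the bar, at (323,240) in the wrist view. I correct by 1.7 mm in y and descend.

>>> drive_tool(deltas=[{"slide": [0,0.034,0.1],"delta_rot": [0,0,0],"hand": 0},{"slide": [0,0,0.2],"delta_rot": [0,0,0],"hand": 0},{"slide": [0,0,0.1],"delta_rot": [0,0,0],"hand": 0},{"slide": [0,0,0.05],"delta_rot": [0,0,0],"hand": 0},{"slide": [0,0,0],"delta_rot": [0,0,0],"hand": 0}])

```text
time_s: 13.3
eef_pos: [0.5888, -0.107, 0.0335]
eef_rot: [-0.0, 0.866, 0.5, -0.0]
wrist_force: [-0.6, 0.0, 1.2]
opening: 0.001
```

>>> drive_tool(deltas=[{"slide": [0,0,0.03],"delta_rot": [0,0,0],"hand": 0},{"slide": [0,0,0.03],"delta_rot": [0,0,0],"hand": 0},{"slide": [0,0,0],"delta_rot": [0,0,0],"hand": 0},{"slide": [0,0,0],"delta_rot": [0,0,0],"hand": 0},{"slide": [0,0,0],"delta_rot": [0,0,0],"hand": 0}])

```text
time_s: 13.92
eef_pos: [0.5891, -0.107, 0.031]
eef_rot: [0.0, 0.866, 0.5, 0.0]
wrist_force: [-1.8, 0.3, 3.7]
opening: -0.002
```

>>> drive_tool(deltas=[{"slide": [0,0,0.03],"delta_rot": [0,0,0],"hand": 0},{"slide": [0,0,0],"delta_rot": [0,0,0],"hand": 0},{"slide": [0,0,0],"delta_rot": [0,0,0],"hand": 0},{"slide": [0,0,0],"delta_rot": [0,0,0],"hand": 0},{"slide": [0,0,0],"delta_rot": [0,0,0],"hand": 0}])

```text
time_s: 14.55
eef_pos: [0.5891, -0.1071, 0.0294]
eef_rot: [0.0, 0.866, 0.5, 0.0]
wrist_force: [-0.8, -0.2, 5.0]
opening: 0.0
```

5.0 N at 29.4 mm, so the bar registered. Next, up and over to the square key, passing 20 mm above the others.

>>> drive_tool(deltas=[{"slide": [0,0,-0.15],"delta_rot": [0,0,0],"hand": 0},{"slide": [0,0,-0.4],"delta_rot": [0,0,0],"hand": 0},{"slide": [-0.4,0.36,0],"delta_rot": [0,0,0],"hand": 0},{"slide": [-0.5,0.4,0],"delta_rot": [0,0,0],"hand": 0},{"slide": [-0.4,0.3,0],"delta_rot": [0,0,0],"hand": 0}])

```text
time_s: 15.18
eef_pos: [0.6026, -0.1922, 0.0571]
eef_rot: [0.0, 0.866, 0.5, 0.0]
wrist_force: [-0.2, -0.3, 0.6]
opening: 0.0
```

```bash
python3 - <<'E'
from h import *
go((.6025,-.190,.034))
for n in ['side','wrist']:
    c=cam(n)
    if n=='side': cv2.imwrite(f'pics/{n}9.png',cv2.resize(c['frame'][160:240,290:410,::-1],None,fx=6,fy=6,interpolation=2))
    else: cv2.imwrite(f'pics/{n}9.png',c['frame'][...,::-1])
E
```

```text
t 15.175 p [ 0.6026 -0.1922  0.0571] op 0.0 F [-0.21 -0.27  0.56]
xaxis deg 59.96 z [ 4.e-04 -5.e-04 -1.e+00] q [-0.5   0.5   1.57 -0.    1.07  0.03]
(0.6025, -0.19, 0.034) units total [ 0.036 -0.023  0.462] mm [ 1.8 -1.2 23.1]
```

View pics/side9.png

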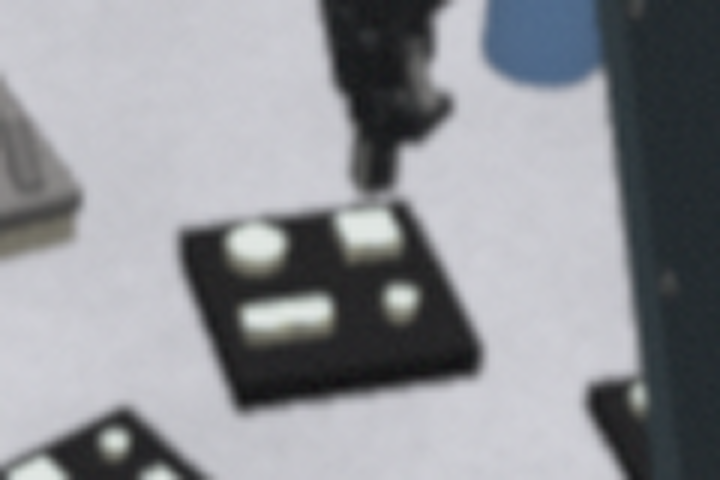

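View pics/wrist9.png

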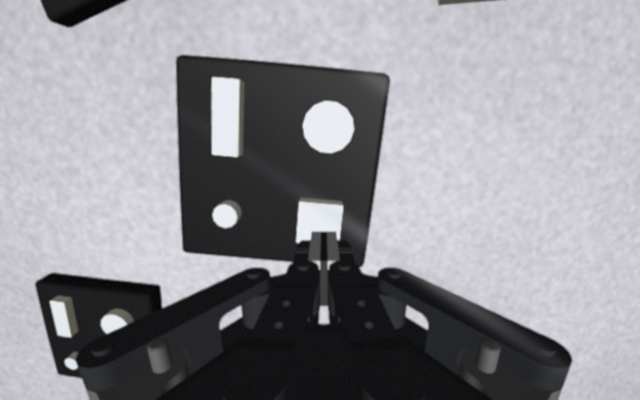

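The bar and round keys are up, and the tip is over the square key ((320,225) in the wrist view).

>>> drive_tool(deltas=[{"slide": [0.036,-0.023,0.1],"delta_rot": [0,0,0],"hand": 0},{"slide": [0,0,0.2],"delta_rot": [0,0,0],"hand": 0},{"slide": [0,0,0.1],"delta_rot": [0,0,0],"hand": 0},{"slide": [0,0,0.05],"delta_rot": [0,0,0],"hand": 0},{"slide": [0,0,0],"delta_rot": [0,0,0],"hand": 0}])

```text
time_s: 15.9
eef_pos: [0.6022, -0.1872, 0.0341]
eef_rot: [-0.0, 0.866, 0.5, -0.0]
wrist_force: [1.1, -0.3, -0.3]
opening: 0.001
```

>>> drive_tool(deltas=[{"slide": [0,0,0.03],"delta_rot": [0,0,0],"hand": 0},{"slide": [0,0,0.03],"delta_rot": [0,0,0],"hand": 0},{"slide": [0,0,0],"delta_rot": [0,0,0],"hand": 0},{"slide": [0,0,0],"delta_rot": [0,0,0],"hand": 0},{"slide": [0,0,0],"delta_rot": [0,0,0],"hand": 0}])

```text
time_s: 16.52
eef_pos: [0.6026, -0.1877, 0.0316]
eef_rot: [0.0, 0.866, 0.5, 0.0]
wrist_force: [-0.4, 1.6, 3.1]
opening: 0.0
```

>>> drive_tool(deltas=[{"slide": [0,0,0.03],"delta_rot": [0,0,0],"hand": 0},{"slide": [0,0,0.016],"delta_rot": [0,0,0],"hand": 0},{"slide": [0,0,0],"delta_rot": [0,0,0],"hand": 0},{"slide": [0,0,0],"delta_rot": [0,0,0],"hand": 0},{"slide": [0,0,0],"delta_rot": [0,0,0],"hand": 0}])

```text
time_s: 17.15
eef_pos: [0.6026, -0.1877, 0.0292]
eef_rot: [0.0, 0.866, 0.5, 0.0]
wrist_force: [2.5, 1.5, 4.7]
opening: 0.003
```

4.7 N at 29.2 mm, so the square key registered. I lift well clear.

>>> drive_tool(deltas=[{"slide": [0,0,-0.15],"delta_rot": [0,0,0],"hand": 0},{"slide": [0,0,-0.4],"delta_rot": [0,0,0],"hand": 0},{"slide": [0,0,-0.7],"delta_rot": [0,0,0],"hand": 0},{"slide": [0,0,-0.8],"delta_rot": [0,0,0],"hand": 0},{"slide": [0,0,-0.8],"delta_rot": [0,0,0],"hand": 0}])

```text
time_s: 17.77
eef_pos: [0.6016, -0.1877, 0.1735]
eef_rot: [-0.0, 0.866, 0.5, -0.0]
wrist_force: [1.1, -0.7, -0.4]
opening: -0.001
```

>>> drive_tool(deltas=[{"slide": [0,0,-0.8],"delta_rot": [0,0,0],"hand": 0},{"slide": [0.1,-0.6,-0.8],"delta_rot": [0,0,0],"hand": 0},{"slide": [0.1,-0.7,0],"delta_rot": [0,0,0],"hand": 0},{"slide": [0,-0.5,0],"delta_rot": [0,0,0],"hand": 0},{"slide": [0,0,0],"delta_rot": [0,0,0],"hand": 0}])

```text
time_s: 18.4
eef_pos: [0.5281, -0.1332, 0.2525]
eef_rot: [0.0, 0.866, 0.5, -0.0]
wrist_force: [1.0, -0.5, 0.3]
opening: -0.003
```

```bash
python3 - <<'E'
from h import *
go((.55,-.15,.3))
for n in ['side','top']:
    c=cam(n); cv2.imwrite(f'pics/{n}10.png',c['frame'][...,::-1])
c=load('side');cv2.imwrite('pics/k10.png',cv2.resize(c['frame'][160:240,290:410,::-1],None,fx=6,fy=6,interpolation=2))
cv2.imwrite('pics/d10.png',cv2.resize(c['frame'][240:400,140:300,::-1],None,fx=3.7,fy=3.7,interpolation=2))
E
```

```text
t 18.4 p [ 0.5281 -0.1332  0.2525] op -0.003 F [ 1.01 -0.54  0.29]
xaxis deg 60.04 z [ 2.e-04 -4.e-04 -1.e+00] q [-0.46  0.09  1.66 -0.    1.39  0.06]
(0.55, -0.15, 0.3) units total [-0.072  0.547 -0.949] mm [ -3.6  27.4 -47.5]
```

View pics/top10.png

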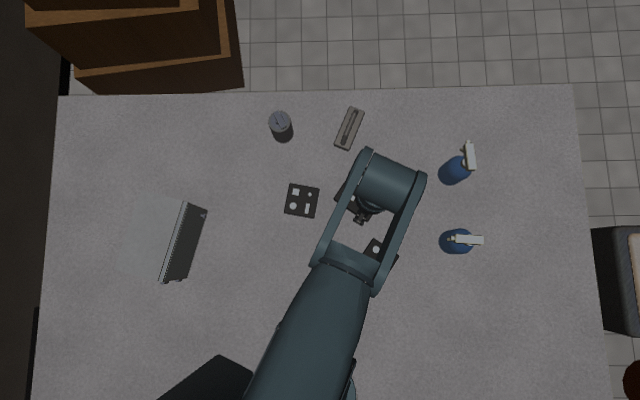

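View pics/k10.png

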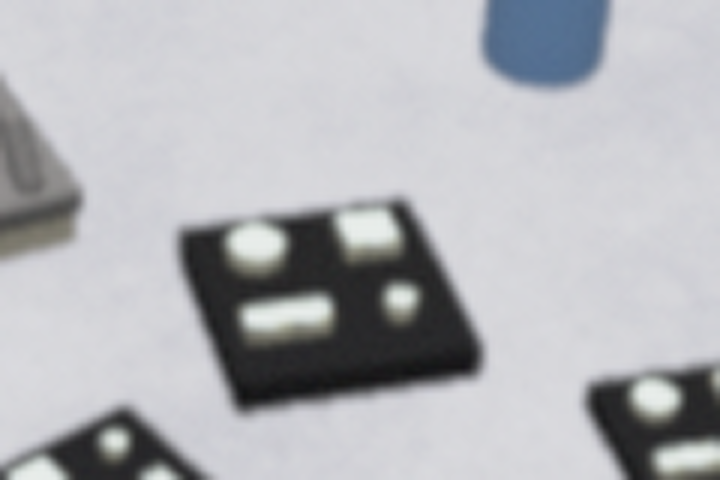

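View pics/d10.png

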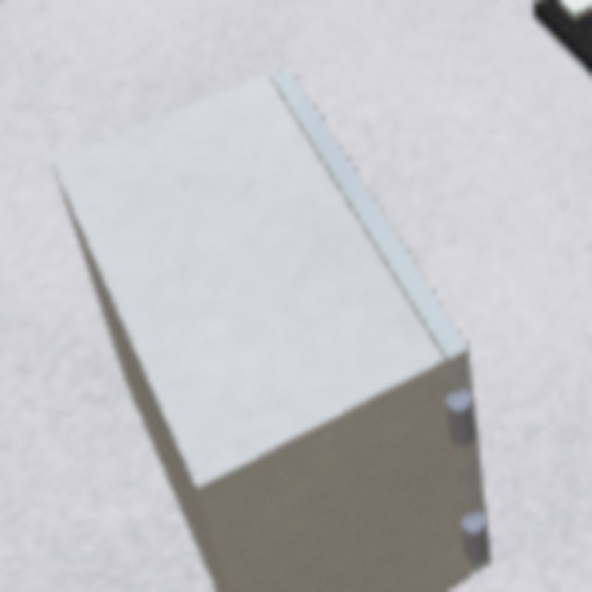

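The door is flush with a thin, uniform seam, all four keys are up, the keypad is where it was, and nothing else has moved. Handing in.

```bash
python3 -c "
from bench import ctrl
print(ctrl.hand_in(), ctrl.get_obs()['time_s'])"
```

```text
the job is handed in; nothing more can be done
the job is handed in; nothing more can be done
```

I shut the cabinet door, tapped the three keys in order, and handed the job in at about 18.5 s with the gripper well above everything.

- **Door:** I pushed it slowly with closed fingertips until it stalled on its stop at about 15 N. The last pictures show it flush, with a thin, even seam. I judged the hinge angle from those pictures and did not measure it.
- **Keypad:** I used the 132 mm one; the other two measured 99 mm.
- **Keys:** I pressed the large round, the bar, then the square key. They showed peaks of 4.9, 5.0 and 4.7 N at about 4.6–4.9 mm of travel, past the 3 mm needed to register.
- **Last checks:** All four keys are up, I never pressed the small one, and the keypad, bottles, dispenser and brush look unmoved.
- **Disagreement:** The top and side cameras differed by about 3 mm on the key positions, so I used their mean. The tip looked centred over each key in the wrist view.

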